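# Thread the drilled bracket out of the drill guard and set it up for deburring

## Task

The short leg of the aluminium L-bracket has just been drilled and is still trapped behind the front plate of the drilling unit. Without forcing it, thread the bracket out through the feed slot, turning it so that the short leg follows through, then stand it on its edge on the open bench and let go. Take it again by the drilled end and load it in the deburring block: long leg fully down in the slot between the wooden cheeks, drilled leg resting about midway on the ledge in front of them; leave the two bottles and the screwdriver as they are.

Things in the scene. Friction and masses are not known exactly. Their poses are not given: they have to be found in the camera images.
- bracket: L-bracket of bare aluminium flat bar, 10 mm thick, 30 mm high, 0.2 kg, standing on its edge (it stands so by itself). Origin: at the underside of the corner, where the leg centre lines would meet; z up. Long leg along +x, short drilled leg along -y, each +-5 mm thick about its centre line; the bend's centre-line radius is 14 mm, so there is no metal at the origin itself
- drilled_end (a point): middle of the end face of the bracket's drilled short leg, at (0, -75, 15) mm in the bracket's frame. The 10 mm hole is 48 mm from the bracket's origin. At the start this leg stands behind the front plate, 4 to 9 mm away from it
- long_end (a point): middle of the end face of the bracket's long leg, at (165, 0, 15) mm in the bracket's frame. At the start the long leg lies through the feed slot and over the apron; its last 145 mm stick out in front of the plate, the only part within reach
- drill_unit: fixed bench drilling unit: grey base with an apron, upright steel front plate, clear chip guard, grey head with a motor on top (to z = 162 mm, x = 113 to 186). Origin: at bench level on the front plate's outer face, in line with the slot's middle; +x into the machine, z up. Front plate: x = 0 to 8, y = -50 to 85, up to z = 92 mm. Apron: top at z = 12, x = -75 to 0, same y
- feed_slot (a point): at (4, 0, 12) mm in the drilling unit's frame: middle of the lower edge of the feed slot, a window through the 8 mm front plate, 26 mm wide (y = -13 to 13), 42 mm high (z = 12 to 54), closed all round, level with the apron. To pass it, the bracket must be turned 45 degrees or more, clockwise from above (the long leg swings towards the unit's +y), while its corner is drawn out
- drill_tip (a point): tip of the drill, at (71, 48, 27) mm in the drilling unit's frame. The chamber behind the front plate is free for x = 8 to 105, y = -46 to 81 mm, under a clear roof at z = 88, but for drill and chuck (y = 31 to 65, x above 71). At the start the bracket's long leg points along the unit's -x, its short leg along +y
- deburring_block: fixed block: aluminium base plate 170 x 76 mm (x = -110 to 60, y = -38 to 38, top at z = 12 mm), on it two upright brown hardwood cheeks from x = -50 to 60, tops at z = 40 mm. Origin at the underside on the slot's centre line; z up. Between the cheeks runs a slot along x, 13.5 mm wide (y = -6.75 to 6.75), open above and at both ends, inner upper edges bevelled 4 mm. No finger fits in it
- block_ledge (a point): middle of the ledge, at (-80, 0, 12) mm in the deburring block's frame: the free part of the base plate in front of the cheeks (x = -110 to -50), level with the slot's floor. Loaded, the bracket's origin lies near this point, its long leg along the block's +x in the slot, its drilled leg along -y, partly overhanging the plate
- oil_bottle: brown dropper bottle with a red cap, 31 mm across, 90 mm tall, loose, to be left alone; origin at its underside
- solvent_bottle: white plastic bottle, 65 mm across, 141 mm tall, loose, to be left alone; origin at its underside
- screwdriver: small blue screwdriver, 175 mm long along its y axis, 23 mm high, lying on the bench, loose, to be left alone; origin near its middle at the underside

How it is judged:
By the outcome, as a careful person would: the job done as asked, in the order asked, and still so for the second after the job is handed in, with the robot touching nothing.
It also fails if it takes over 58 s, if anything falls off the work surface, if the arm or the gripper's body presses on something with over 40 N, if the wrist force passes 120 N, or if a joint passes its speed limit or range.

## Robot

A 6-joint arm with a two-finger parallel gripper is mounted at the origin on a cart in front of the work surface, level with it; the furniture and walls round the work are solid. World frame = base frame: x ahead of the robot, y to its left, z up, the work surface at z = 0. Lengths are in mm, angles in rad, forces in N, time in s.
With the tool pointing down it reaches from about 400 to 925 mm from the base axis. Payload 12.5 kg.
Tool frame: the origin (TCP) lies midway between the tips of the shut fingers; the grasp point (between the pads) lies 19 mm behind it; z points along the fingers, y is the line along which they close (so a half turn about z gives the same grasp; the last joint's range is limited). The gripper opens to 95 mm and grips with 3 to 60 N. Pads are 20 mm wide; open, the fingers measure 119 mm over their backs; the gripper's body (75 mm by 180 mm) begins 59 mm behind the grasp point.
Start: joints at [1.136, 0.491, 1.559, -0, 1.092, -0.106], TCP at [201.802, 591.546, 175.061] pointing down, gripper open.
Joint ranges: [-3.1, 3.1], [-0.84, 2.19], [0.05, 2.79], [-1.13, 4.28], [0.06, 2.93], [-2.69, 2.69]. Speed limits (rad/s): [2.22, 2.22, 2.79, 3.14, 3.14, 3.14].

## Interface

Orientations are given as [roll, pitch, yaw] about the fixed x, y, z axes, in that order (R = Rz(yaw) Ry(pitch) Rx(roll)).
In Python, from cell import * gives the robot as it stands. The module is installed in compiled form; this text tells all that it offers.
- The arm moves only by the tool arm_command, never from a script. Its arguments are lists of equal length, an entry for each row: "delta_pos": the shift along the world's x, y, z in units of 250 mm (1.0 is 250 mm), a list of three; "delta_rot": the turn, a rotation vector about the world's x, y, z in units of 90 degrees (1.0 is 90 degrees), a list of three; "claw": the closure, from 0 (fully open) to 1 (shut). In form: {"delta_pos": [[tx, ty, tz], ...], "delta_rot": [[wx, wy, wz], ...], "claw": [claw, ...]}. A call has exactly 5 rows; each row is the pose to reach, as a shift and turn from the pose commanded when the call began; what a row does not reach only later rows make up. A row lasts 1/12 s, in which the tool goes at most 41.7 mm and 7.16 degrees, less where a joint would pass 70% of its speed; a pose out of reach is approached as far as the arm can. A call with a number of a shift or a turn outside -1 to 1 is refused whole. A call with a gripper value outside its range is refused whole. The fingers move at their own pace and stop on an object; the grip force is fixed at half the most. Time passes only in rows, so rows that repeat a pose let the fingers close, or fill a call up. It gives the time, the measured TCP pose, the force, the opening and the grip force at its end, in the units of the state.
- state(): the state, without advancing time (a new reading comes with each control period).
- read_camera(name): name is "scene" or "top"; returns the picture (420x560x3 uint8, red, green, blue); there is no depth.
- calibration(name): a dict with "camera_matrix" (3x3 intrinsics, pixels), "T" (4x4, takes a point from camera to world coordinates). Camera axes: x right, y down, z forward; pixel columns grow to the right and rows downward; lengths in mm; the calibration is good to about 2 mm. A picture is of the moment at which its call begins. calibration takes no time and is no camera call.
- job_done(): hands the job in; it is judged then, once.
The state is a dict: "t": time; "joints": joint angles; "qvel": joint speeds; "tau": joint torques, N m; "eef_pos": TCP position; "tcp_rot": TCP orientation; "ft_force": force on the tool from outside, world axes, zero at the start; "moment": the same for the moment, N m; "opening": opening from 0.0 (shut) to 1.0 (fully open); "grip_force": force on a finger pad.
Only numpy, scipy, OpenCV 4.12 (cv2) and the standard library are available. Lean on these libraries where they do the work, as an engineer would, in place of code of your own. Each camera call takes 0.05 s, during which the arm holds its last target. There are 200 camera calls.

## Working session

There is one attempt and no reset: what is moved stays moved. The work goes in short steps, Python scripts to look and compute and a tool call to move; the robot and the scene stay as the last step left them, time stands still between calls to the robot, and variables do not carry over. Pictures are saved under pics/ and viewed, at most 11 in all, crops included, and the job is handed in when it is done.

Besides the shell and the picture viewer there is one more tool, called after "Emit:" by a JSON object that holds its "fn" and its "kwargs". arm_command: Moves the arm, as the interface text tells. Shifts and turns lie within -1 to 1; 1 stands for 250 mm of shift or 90 degrees of turn. Its arguments: {"type":"object","properties":{"delta_pos":{"type":"array"},"delta_rot":{"type":"array"},"claw":{"type":"array"}},"required":["delta_pos","delta_rot","claw"]}

```bash
mkdir -p pics
python3 - <<'E'
from cell import *
import cv2
print(state())
for n in ("scene","top"):
    im=read_camera(n); cv2.imwrite(f"pics/{n}0.png",im[:,:,::-1]); c=calibration(n); print(n,c["camera_matrix"].tolist(),c["T"].round(3).tolist())
E
```

```text
{'t': 0.0, 'joints': array([ 1.13641556e+00,  4.91549234e-01,  1.55945938e+00, -7.47251094e-06,
        1.09167405e+00, -1.05564305e-01]), 'qvel': array([-1.60005780e-03,  8.35959388e-05,  4.59097352e-04,  4.20399331e-04,
       -4.80702826e-04, -2.51506368e-03]), 'tau': array([ 1.75640503e-04, -6.12656808e+01, -2.58171272e+01,  6.92569907e-02,
        4.82405175e-02, -1.40739944e-04]), 'eef_pos': array([201.66556262, 591.2693743 , 174.46475984]), 'tcp_rot': array([-3.14050801e+00, -1.08262623e-04,  2.81277958e+00]), 'ft_force': array([-0.11217753, -0.67514356, -0.76971943]), 'moment': array([-0.01288948,  0.00054906,  0.0203688 ]), 'grip_force': 0.0, 'opening': 1.000068016804677}
scene [[508.1119886635012, 0.0, 282.80328459939284], [0.0, 508.1119886635012, 209.58736424347273], [0.0, 0.0, 1.0]] [[0.666, -0.441, 0.601, -148.71], [-0.745, -0.372, 0.553, -627.535], [-0.02, -0.817, -0.577, 654.177], [0.0, 0.0, 0.0, 1.0]]
top [[456.4956035185756, 0.0, 274.02034622026093], [0.0, 456.4956035185756, 206.25433673845944], [0.0, 0.0, 1.0]] [[-0.005, -0.996, 0.086, 403.507], [-0.999, 0.002, -0.033, -21.871], [0.033, -0.086, -0.996, 1206.219], [0.0, 0.0, 0.0, 1.0]]
```

View pics/scene0.png

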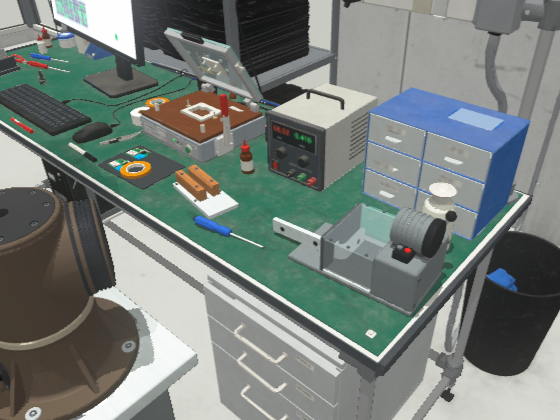

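View pics/top0.png

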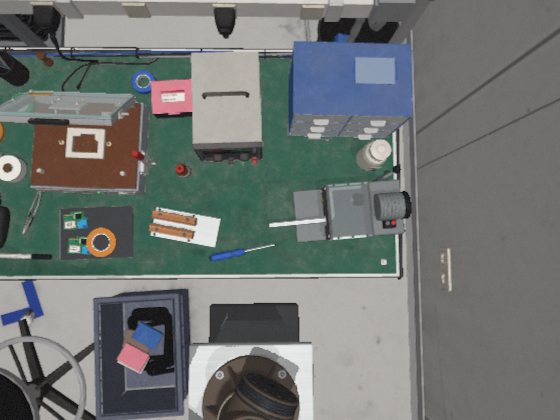

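The scene shows the drilling unit at right (scene ~(350,250), top ~(350,212)), with the bracket's long leg sticking out leftwards (top (270..325,222)). The deburring block is at top (185,227), its white ledge pointing right, and the screwdriver lies at (242,252) between them. I'll enlarge this region.

```bash
cat > h.py <<'E'
import numpy as np, cv2
from cell import *
def ray(n,uv):
    c=calibration(n);K=c["camera_matrix"];T=c["T"]
    d=T[:3,:3]@np.linalg.solve(K,[uv[0],uv[1],1.]);return T[:3,3],d
def plane(n,uv,z):
    o,d=ray(n,uv);return (o+d*(z-o[2])/d[2])
def proj(n,p):
    c=calibration(n);T=np.linalg.inv(c["T"]);q=c["camera_matrix"]@(T[:3,:3]@np.array(p,float)+T[:3,3]);return q[:2]/q[2]
E
python3 - <<'E'
import cv2
im=cv2.imread("pics/top0.png")
a=cv2.resize(im[185:265,145:245],None,fx=6,fy=6,interpolation=cv2.INTER_CUBIC)
b=cv2.resize(im[170:250,262:412],None,fx=5.3,fy=5.3,interpolation=cv2.INTER_CUBIC)
cv2.imwrite("pics/a.png",a);cv2.imwrite("pics/b.png",b)
im=cv2.imread("pics/scene0.png")
cv2.imwrite("pics/c.png",cv2.resize(im[150:300,165:365],None,fx=4,fy=4,interpolation=cv2.INTER_CUBIC))
E
```

```text
(no output)
```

View pics/a.png

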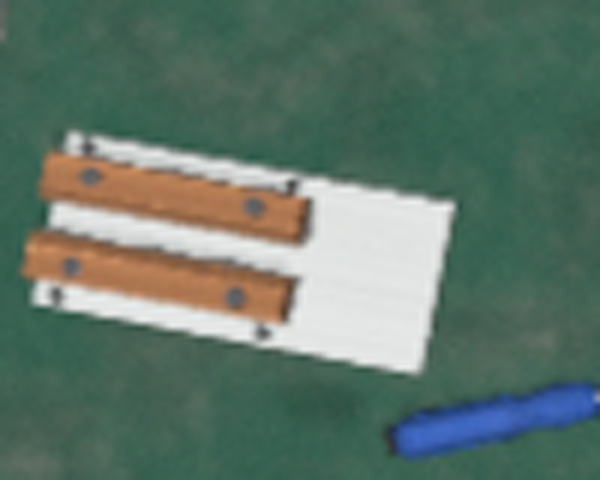

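View pics/b.png

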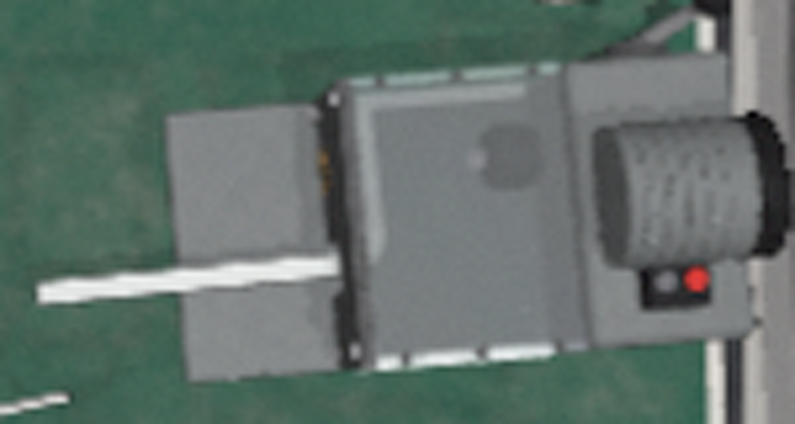

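View pics/c.png

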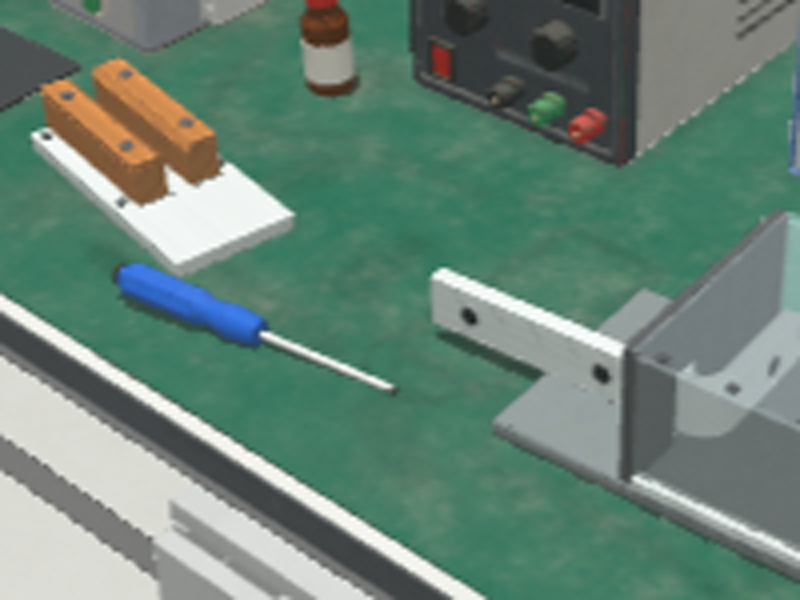

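Crop a: block plate corners and cheeks are clear. Crop b: the apron's left edge, the plate, and the leg's end at (38,283)-(38,303). Crop c: the bracket's leg through the slot. Next I'll compute the poses.

Run:
```python
from h import *
np.set_printoptions(precision=1,suppress=True)
A=lambda u,v:(145+(u+.5)/6-.5,185+(v+.5)/6-.5)
B=lambda u,v:(262+(u+.5)/5.3-.5,170+(v+.5)/5.3-.5)
def fit(src,dst):
    s=np.array(src,float);d=np.array(dst);H=(s-s.mean(0)).T@(d-d.mean(0));a=np.arctan2(H[0,1]-H[1,0],H[0,0]+H[1,1])
    R=np.array([[np.cos(a),-np.sin(a)],[np.sin(a),np.cos(a)]]);t=d.mean(0)-R@s.mean(0)
    print("yaw",np.degrees(a),"t",t,"res",(s@R.T+t-d).tolist());return R,t
# plate corners: image TL=(60 x,?)...
pts=[plane("top",A(*p),12)[:2] for p in [(68,130),(455,203),(422,375),(33,303)]]
print(np.array(pts))
R,t=fit([(60,-38),(-110,-38),(-110,38),(60,38)],pts)
ap=[plane("top",B(*p),12)[:2] for p in [(167,115),(190,380)]]
fit([(-75,85),(-75,-50)],ap)
im=cv2.cvtColor(cv2.imread("pics/top0.png"),cv2.COLOR_BGR2HSV)
m=((im[...,2]>185)&(im[...,1]<40)).astype(np.uint8)[205:240,262:330]
n,l,s,_=cv2.connectedComponentsWithStats(m);k=1+s[1:,4].argmax();y,x=np.nonzero(l==k)
print(s[k])
r=cv2.minAreaRect(np.c_[x,y].astype(np.float32));print(r)
for p in cv2.boxPoints(r): print(plane("top",p+[262,205],42)[:2])
for p in [(38,283),(38,303),(340,256),(340,276)]: print(p,plane("top",B(*p),42)[:2])
# scene view: end of long leg crop c (top near corner 432,272 ; 456,272?)
C=lambda u,v:(165+(u+.5)/4-.5,150+(v+.5)/4-.5)
for p,z in [((432,278),42),((445,268),42),((624,350),42),((432,320),12)]: print("sc",plane("scene",C(*p),z)[:2])
for p in [(33,135),(180,275),(293,215)]: print("scblk",plane("scene",C(*p),12)[:2])
print("scapron",[plane("scene",C(*p),12)[:2] for p in [(495,425),(648,290)]])
print("sd",[plane("top",A(*p),10)[:2] for p in [(390,440),(600,395)]],plane("top",B(68,398),6)[:2])
```

```text
[[507.3 246.2]
 [475.1  78.6]
 [400.6  92.5]
 [432.4 259.9]]
yaw 79.24347727430445 t [458.5 193.9] res [[-0.2759698642860826, -0.514463530633094], [0.23457731365397194, 0.10391371430436891], [0.055982790907478375, 0.44092296217836235], [-0.014590240275367705, -0.03037314584963724]]
yaw -85.5490677302883 t [ 468.8 -193.4] res [[1.5035331572231598, 0.11703512135301253], [-1.503533157223103, -0.1170351213529841]]
[  7  14  56   8 193]
((34.585052490234375, 17.37886619567871), (3.499778985977173, 55.225868225097656), 84.47245788574219)
[460.4 -47.4]
[ 473.6 -188.5]
[ 464.7 -189.2]
[451.6 -48.2]
(38, 283) [461.2 -47. ]
(38, 303) [451.6 -46.9]
(340, 256) [ 473.8 -193.2]
(340, 276) [ 464.1 -193.1]
sc [450.8 -47.2]
sc [461.5 -46.4]
sc [ 467.6 -158.1]
sc [453.1 -43.8]
scblk [432.2 260.6]
scblk [394.6  86.6]
scblk [473.6  81. ]
scapron [array([ 411.5, -123.9]), array([ 546. , -113.2])]
sd [array([372.7, 106.3]), array([391.6,  15.6])] [406.1 -62.4]
```

```bash
cat > plan.py <<'E'
import numpy as np
from scipy.sparse import coo_matrix
from scipy.sparse.csgraph import dijkstra
G=120.  # grip distance along long leg
a=np.linspace(0,np.pi/2,9)
c=np.vstack([np.c_[np.linspace(14,160,60),np.zeros(60)],np.c_[14-14*np.sin(a),-14+14*np.cos(a)],np.c_[np.zeros(25),-np.linspace(14,70,25)]])
gx,gy=np.meshgrid(np.linspace(G-12,G+12,5),[-17,17]);f=np.c_[gx.ravel(),gy.ravel()]
pts=np.vstack([c,f]);rad=np.r_[np.full(len(c),5.),np.full(len(f),0.)]
boxes=[(0,8,-50,-13),(0,8,13,85),(0,200,-200,-46),(0,200,81,200),(71,200,31,65),(105,200,-200,200)]
def clear(u,v,th):
    b=np.radians(180-th);R=np.array([[np.cos(b),-np.sin(b)],[np.sin(b),np.cos(b)]])
    q=pts@R.T+[u,v];m=1e9
    for x0,x1,y0,y1 in boxes:
        dx=np.maximum(x0-q[:,0],q[:,0]-x1);dy=np.maximum(y0-q[:,1],q[:,1]-y1)
        d=np.where((dx>0)&(dy>0),np.hypot(dx,dy),np.maximum(dx,dy))-rad
        m=min(m,d.min())
    return m
if __name__=="__main__":
    U=np.arange(-90,32,2.);V=np.arange(-30,31,2.);T=np.arange(0,103,3.)
    C=np.array([[[clear(u,v,t) for t in T] for v in V] for u in U])
    idx=np.arange(C.size).reshape(C.shape);w=1/np.clip(C,.05,8)**2
    r=[];k=[];d=[]
    for du in(-1,0,1):
     for dv in(-1,0,1):
      for dt in(-1,0,1):
        if (du,dv,dt)==(0,0,0):continue
        s=lambda o,n:(slice(max(0,-o),n-max(0,o)),slice(max(0,o),n-max(0,-o)))
        A,B=zip(*[s(o,n) for o,n in zip((du,dv,dt),C.shape)])
        ok=(C[A]>.3)&(C[B]>.3);L=np.sqrt(du*du+dv*dv+dt*dt)
        r.append(idx[A][ok]);k.append(idx[B][ok]);d.append((L*(w[A]+w[B])/2)[ok])
    g=coo_matrix((np.hstack(d),(np.hstack(r),np.hstack(k))),shape=(C.size,)*2).tocsr()
    f=lambda u,v,t:idx[abs(U-u).argmin(),abs(V-v).argmin(),abs(T-t).argmin()]
    D,P=dijkstra(g,indices=f(20,0,0),return_predecessors=True)
    n=f(-84,0,90);print(D[n]);path=[]
    while n>=0: path.append(n);n=P[n]
    for n in path[::-1]:
        i,j,l=np.unravel_index(n,C.shape);print((int(U[i]),int(V[j]),int(T[l])),round(C[i,j,l],1),end="; ")
E
python3 plan.py
```

```text
1.5463451357826397
(20, 0, 0) 6.0; (20, -2, 3) 6.7; (20, -2, 6) 7.5; (18, -2, 9) 7.1; (18, -4, 12) 6.6; (16, -4, 15) 7.1; (16, -4, 18) 6.3; (14, -6, 21) 6.1; (14, -6, 24) 6.5; (12, -6, 27) 6.5; (10, -6, 30) 6.3; (10, -6, 33) 5.5; (8, -6, 36) 5.7; (6, -8, 39) 5.7; (6, -8, 42) 5.8; (4, -8, 45) 5.8; (2, -8, 48) 5.8; (2, -8, 51) 5.7; (0, -6, 54) 5.7; (-2, -6, 57) 5.5; (-2, -6, 60) 6.3; (-4, -6, 63) 6.5; (-6, -6, 66) 6.5; (-6, -6, 69) 6.1; (-8, -4, 72) 6.2; (-10, -4, 75) 6.8; (-12, -4, 78) 6.7; (-14, -2, 81) 6.4; (-16, -2, 84) 7.4; (-18, -2, 84) 7.2; (-20, -2, 87) 7.1; (-22, -2, 87) 7.1; (-24, -2, 87) 7.2; (-26, 0, 90) 8.0; (-28, 0, 90) 8.0; (-30, 0, 90) 8.0; (-32, 0, 90) 8.0; (-34, 0, 90) 8.0; (-36, 0, 90) 8.0; (-38, 0, 90) 8.0; (-40, 0, 90) 8.0; (-42, 0, 90) 8.0; (-44, 0, 90) 8.0; (-46, 0, 90) 8.0; (-48, 0, 90) 8.0; (-50, 0, 90) 8.0; (-52, 0, 90) 8.0; (-54, 0, 90) 8.0; (-56, 0, 90) 8.0; (-58, 0, 90) 8.0; (-60, 0, 90) 8.0; (-62, 0, 90) 8.0; (-64, 0, 90) 8.0; (-66, 0, 90) 8.0; (-68, 0, 90) 8.0; (-70, 0, 90) 8.0; (-72, 0, 90) 8.2; (-74, 0, 90) 8.6; (-76, 0, 90) 9.3; (-78, 0, 90) 10.3; (-80, 0, 90) 11.4; (-82, 0, 90) 12.7; (-84, 0, 90) 14.1;
```

Emit:
{"fn": "arm_command", "kwargs": {"delta_pos": [[0.096,-0.104,0.012],[0.192,-0.208,0.024],[0.288,-0.312,0.036],[0.384,-0.416,0.048],[0.48,-0.52,0.06]], "delta_rot": [[0,0,-0.04],[0,0,-0.08],[0,0,-0.12],[0,0,-0.16],[0,0,-0.2]], "claw": [0,0,0,0,0]}}

```text
t: 0.52
eef_pos: [322.4, 460.1, 189.9]
tcp_rot: [-3.141, -0.0, 2.496]
ft_force: [0.3, 0.7, -0.9]
opening: 0.998
grip_force: 0.0
```

Emit:
{"fn": "arm_command", "kwargs": {"delta_pos": [[0.07,-0.12,0],[0.14,-0.24,0],[0.211,-0.36,0],[0.282,-0.48,0],[0.352,-0.6,0]], "delta_rot": [[0,0,-0.04],[0,0,-0.08],[0,0,-0.12],[0,0,-0.16],[0,0,-0.2]], "claw": [0,0,0,0,0]}}

```text
t: 0.93
eef_pos: [410.3, 309.9, 189.9]
tcp_rot: [-3.141, -0.0, 2.181]
ft_force: [0.4, 0.3, 0.6]
opening: 1.002
grip_force: 0.0
```

Emit:
{"fn": "arm_command", "kwargs": {"delta_pos": [[0.024,-0.144,0],[0.048,-0.288,0],[0.072,-0.432,0],[0.096,-0.576,0],[0.12,-0.72,0]], "delta_rot": [[0,0,-0.04],[0,0,-0.08],[0,0,-0.12],[0,0,-0.16],[0,0,-0.2]], "claw": [0,0,0,0,0]}}

```text
t: 1.35
eef_pos: [439.6, 129.8, 190.0]
tcp_rot: [-3.141, -0.0, 1.867]
ft_force: [1.7, 0.3, 0.7]
opening: 1.0
grip_force: 0.0
```

Emit:
{"fn": "arm_command", "kwargs": {"delta_pos": [[0.012,-0.112,-0.032],[0.024,-0.224,-0.064],[0.036,-0.336,-0.096],[0.048,-0.448,-0.128],[0.06,-0.56,-0.16]], "delta_rot": [[0,0,-0.027],[0,0,-0.054],[0,0,-0.08],[0,0,-0.107],[0,0,-0.133]], "claw": [0,0,0,0,0]}}

```text
t: 1.77
eef_pos: [454.6, -9.8, 149.6]
tcp_rot: [-3.141, -0.0, 1.659]
ft_force: [0.6, -0.3, 0.9]
opening: 1.001
grip_force: 0.0
```

Emit:
{"fn": "arm_command", "kwargs": {"delta_pos": [[0.005,-0.083,-0.05],[0.01,-0.167,-0.1],[0.015,-0.25,-0.15],[0.022,-0.333,-0.2],[0.022,-0.333,-0.2]], "delta_rot": [[0,0,0],[0,0,0],[0,0,0],[0,0,0],[0,0,0]], "claw": [0,0,0,0,0]}}

```text
t: 2.18
eef_pos: [459.8, -94.0, 98.1]
tcp_rot: [-3.139, -0.001, 1.659]
ft_force: [0.1, 0.6, 0.2]
opening: 1.002
grip_force: 0.0
```

Emit:
{"fn": "arm_command", "kwargs": {"delta_pos": [[0,0,-0.08],[0,0,-0.16],[0,0,-0.24],[0,0,-0.312],[0,0,-0.312]], "delta_rot": [[0,0,0],[0,0,0],[0,0,0],[0,0,0],[0,0,0]], "claw": [0,0,0,0.3,0.5]}}

```text
t: 2.6
eef_pos: [458.9, -90.8, 19.9]
tcp_rot: [-3.138, -0.002, 1.662]
ft_force: [0.0, -0.2, 0.4]
opening: 0.91
grip_force: 0.0
```

Emit:
{"fn": "arm_command", "kwargs": {"delta_pos": [[0,0,0],[0,0,0],[0,0,0],[0,0,0],[0,0,0]], "delta_rot": [[0,0,0],[0,0,0],[0,0,0],[0,0,0],[0,0,0]], "claw": [0.7,0.8,0.84,0.86,0.86]}}

```text
t: 3.02
eef_pos: [460.6, -91.7, 22.8]
tcp_rot: [3.14, 0.001, 1.661]
ft_force: [-0.6, 0.0, -0.1]
opening: 0.57
grip_force: 0.0
```

Run:
```python
from h import *
im=read_camera("scene");t=read_camera("top")
a=cv2.resize(im[180:300,220:380],None,fx=3.3,fy=3.3);b=cv2.resize(t[180:260,230:380],None,fx=3.5,fy=3.5)
b=b[:,:a.shape[1]];b=cv2.copyMakeBorder(b,0,0,0,a.shape[1]-b.shape[1],cv2.BORDER_CONSTANT)
o=np.vstack([a,b]);print(o.shape);o=o[:600];cv2.imwrite("pics/d.png",o[:,:,::-1])
```

```text
(676, 528, 3)
```

View pics/d.png

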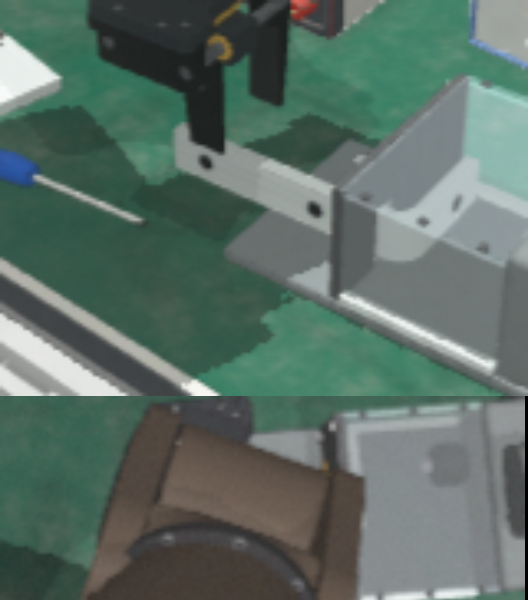

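The picture shows the fingers straddling the long leg near its end (crop ~(205,150)), with the plate clear. I'll close now.

Emit:
{"fn": "arm_command", "kwargs": {"delta_pos": [[0,0,0],[0,0,0],[0,0,0],[0,0,0],[0,0,0]], "delta_rot": [[0,0,0],[0,0,0],[0,0,0],[0,0,0],[0,0,0]], "claw": [0.86,0.86,0.86,0.86,0.86]}}

```text
t: 3.53
eef_pos: [460.3, -91.7, 22.0]
tcp_rot: [3.142, -0.0, 1.661]
ft_force: [-0.4, 0.0, -0.3]
opening: 0.161
grip_force: 0.0
```

Emit:
{"fn": "arm_command", "kwargs": {"delta_pos": [[0,0,0],[0,0,0],[0,0,0],[0,0,0],[0,0,0]], "delta_rot": [[0,0,0],[0,0,0],[0,0,0],[0,0,0],[0,0,0]], "claw": [0.95,1,1,1,1]}}

```text
t: 3.95
eef_pos: [460.3, -91.7, 22.0]
tcp_rot: [3.142, -0.0, 1.661]
ft_force: [-0.4, 0.4, 0.3]
opening: 0.002
grip_force: 0.0
```

Emit:
{"fn": "arm_command", "kwargs": {"delta_pos": [[0,0,0],[0,0,0],[0,0,0],[0,0,0],[0,0,0]], "delta_rot": [[0,0,0],[0,0,0],[0,0,0],[0,0,0],[0,0,0]], "claw": [1,1,1,1,1]}}

```text
t: 4.37
eef_pos: [460.3, -91.7, 22.1]
tcp_rot: [3.141, 0.0, 1.661]
ft_force: [-0.0, 0.5, -0.6]
opening: 0.004
grip_force: 0.0
```

Emit:
{"fn": "arm_command", "kwargs": {"delta_pos": [[0,0,0.005],[0,0,0.01],[0,0,0.015],[0,0,0.02],[0,0,0.02]], "delta_rot": [[0,0,0],[0,0,0],[0,0,0],[0,0,0],[0,0,0]], "claw": [1,1,1,1,1]}}

```text
t: 4.78
eef_pos: [460.4, -91.7, 27.4]
tcp_rot: [3.141, 0.0, 1.661]
ft_force: [0.1, 0.7, 0.1]
opening: 0.008
grip_force: 0.0
```

Run:
```python
from h import *
im=read_camera("scene");print(state()["opening"],state()["eef_pos"])
cv2.imwrite("pics/e.png",cv2.resize(im[180:300,220:380],None,fx=5,fy=5)[:,:,::-1])
```

```text
0.004951598195063683 [460.38812071 -91.72018263  27.2306237 ]
```

View pics/e.png

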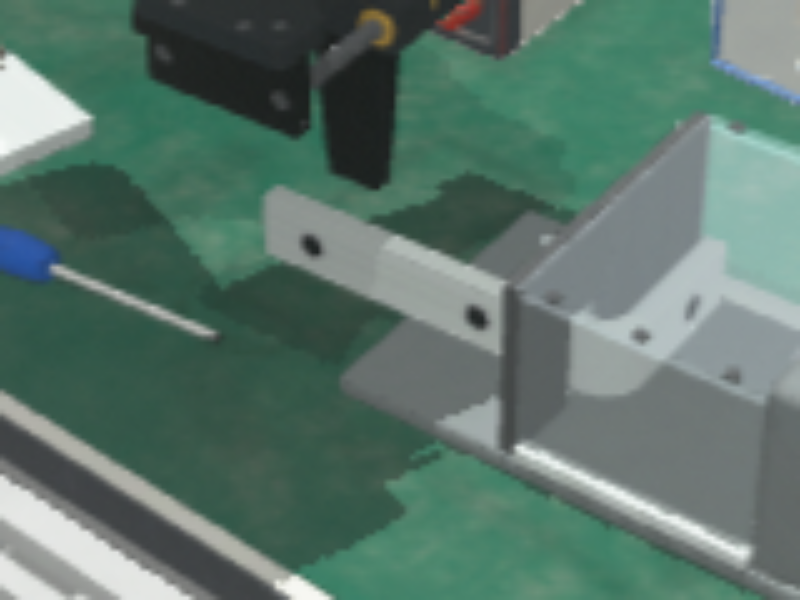

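Run:
```python
from h import *
f=lambda p:((proj("scene",p)-[220,180])*5).round().tolist()
for p in [(460.4,-91.7,27),(460.4,-91.7,50),(460.4,-91.7,60),(456.3,-47,42),(456.3,-47,12),(460.4,-91.7,42),(471.4-20*.092,-211.3+20,42)]: print(p,f(p))
```

```text
(460.4, -91.7, 27) [361.0, 257.0]
(460.4, -91.7, 50) [361.0, 211.0]
(460.4, -91.7, 60) [361.0, 191.0]
(456.3, -47, 42) [272.0, 189.0]
(456.3, -47, 12) [274.0, 248.0]
(460.4, -91.7, 42) [361.0, 227.0]
(469.56, -191.3, 42) [575.0, 318.0]
```

Scene crop: the shut fingertips (365,185) are well above where the reported TCP should appear (361,257), so they look about 35 mm too high or shifted sideways. I'll check from the top camera, with the expected gripper outline drawn.

Run:
```python
from h import *
t=read_camera("top").copy();s=read_camera("scene").copy()
k=4;a=cv2.resize(t[150:250,230:345],None,fx=k,fy=k);b=cv2.resize(s[150:250,250:335],None,fx=k,fy=k)
def mk(im,n,off,p,col): 
    q=((proj(n,p)-off)*k).astype(int);cv2.drawMarker(im,tuple(int(v) for v in q),col,cv2.MARKER_CROSS,9,1)
c,sn=np.cos(np.radians(5.1)),np.sin(np.radians(5.1))
for z,col in((105,(255,0,0)),(141,(255,255,0))):
  for w in(-37,37):
    for l in(-90,90):
      p=(460.4+c*l-sn*w,-91.7+sn*l+c*w,z);mk(a,"top",(230,150),p,col);mk(b,"scene",(250,150),p,col)
mk(b,"scene",(250,150),(460.4,-91.7,27),(255,0,0))
o=np.hstack([a,b]);print(o.shape);cv2.imwrite("pics/f.png",o[:,:,::-1]);print(state()["joints"])
```

```text
(400, 800, 3)
[-3.37523765e-01  5.05121535e-01  2.07949381e+00  5.28939011e-05
  5.56855565e-01 -4.28204000e-01]
```

View pics/f.png

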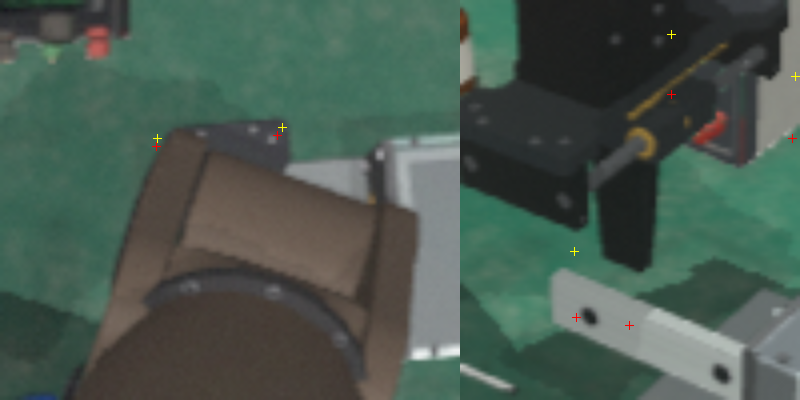

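The top view puts the gripper at the expected horizontal position. In the scene view the tips (633,270) sit about 35 mm above the reported height (629,325). So the height reading is off; I'll open and descend in checked steps.

Emit:
{"fn": "arm_command", "kwargs": {"delta_pos": [[0,0,0],[0,0,0],[0,0,0],[0,0,0],[0,0,0]], "delta_rot": [[0,0,0],[0,0,0],[0,0,0],[0,0,0],[0,0,0]], "claw": [0.5,0.5,0.5,0.5,0.5]}}

```text
t: 5.35
eef_pos: [460.3, -91.7, 27.0]
tcp_rot: [3.141, 0.0, 1.661]
ft_force: [0.5, -0.2, 0.8]
opening: 0.302
grip_force: 0.0
```

Emit:
{"fn": "arm_command", "kwargs": {"delta_pos": [[0,0,0],[0,0,-0.02],[0,0,-0.04],[0,0,-0.06],[0,0,-0.06]], "delta_rot": [[0,0,0],[0,0,0],[0,0,0],[0,0,0],[0,0,0]], "claw": [0.5,0.5,0.5,0.5,0.5]}}

```text
t: 5.77
eef_pos: [459.8, -91.6, 11.0]
tcp_rot: [-3.14, -0.001, 1.661]
ft_force: [-0.4, 0.6, -0.2]
opening: 0.495
grip_force: 0.0
```

Run:
```python
from h import *
s=read_camera("scene");st=state();print(st["eef_pos"],st["ft_force"],st["opening"])
g=s.max(2)<60
# dark finger columns: print lowest dark row per column around the fingers
for c in range(268,316,2):
    r=np.nonzero(g[185:250,c])[0]; print(c,(r.max()+185) if len(r) else None,end="; ")
print()
x,y,z=st["eef_pos"];
for zz in (z,z+35): print(zz,[proj("scene",(x+d,y,zz)).round(1).tolist() for d in(-24,-36,24,36)])
```

```text
[459.8931748  -91.58290447  11.32822559] [ 0.19119696 -0.20906043 -0.45382789] 0.4993454446325927
268 210; 270 210; 272 211; 274 212; 276 213; 278 222; 280 226; 282 230; 284 228; 286 229; 288 229; 290 203; 292 202; 294 202; 296 214; 298 215; 300 216; 302 217; 304 212; 306 189; 308 None; 310 185; 312 185; 314 243; 
11.3282255948699 [[284.3, 243.3], [280.3, 246.2], [299.8, 232.1], [303.5, 229.4]]
46.3282255948699 [[284.0, 229.4], [279.9, 232.3], [299.8, 218.4], [303.6, 215.7]]
```

Measured tips match reading +35 mm exactly, with no horizontal error. Down 24 mm more and close.

Emit:
{"fn": "arm_command", "kwargs": {"delta_pos": [[0,0,-0.03],[0,0,-0.06],[0,0,-0.096],[0,0,-0.096],[0,0,-0.096]], "delta_rot": [[0,0,0],[0,0,0],[0,0,0],[0,0,0],[0,0,0]], "claw": [0.5,0.5,0.6,0.7,0.8]}}

```text
t: 6.23
eef_pos: [459.9, -91.6, -12.7]
tcp_rot: [-3.14, -0.001, 1.661]
ft_force: [0.4, -0.7, -0.2]
opening: 0.346
grip_force: 0.0
```

Emit:
{"fn": "arm_command", "kwargs": {"delta_pos": [[0,0,0],[0,0,0],[0,0,0],[0,0,0],[0,0,0]], "delta_rot": [[0,0,0],[0,0,0],[0,0,0],[0,0,0],[0,0,0]], "claw": [0.85,0.9,0.95,1,1]}}

```text
t: 6.65
eef_pos: [460.4, -91.7, -11.7]
tcp_rot: [3.141, 0.0, 1.661]
ft_force: [-0.4, -0.2, 1.4]
opening: 0.103
grip_force: 30.0
```

Emit:
{"fn": "arm_command", "kwargs": {"delta_pos": [[0,0,0],[0,0,0],[0,0,0],[0,0,0],[0,0,0]], "delta_rot": [[0,0,0],[0,0,0],[0,0,0],[0,0,0],[0,0,0]], "claw": [1,1,1,1,1]}}

```text
t: 7.07
eef_pos: [460.4, -91.7, -11.8]
tcp_rot: [3.141, 0.0, 1.661]
ft_force: [0.3, 0.5, 5.6]
opening: 0.099
grip_force: 30.0
```

```bash
cat > rows.py <<'E'
import numpy as np
from plan import clear
O=np.array([468.1,-192.7]);a=np.radians(-85.5)
R=lambda b:np.array([[np.cos(b),-np.sin(b)],[np.sin(b),np.cos(b)]])
W=np.array([(-.7,18.8,1.7),(3,19.5,-1),(6,19,-2),(12,18,-4),(18,15.5,-4.5),(24,13.5,-6),(30,10,-6.2),(39,6.5,-7.5),(45,4,-8),(51,1.2,-7.5),(57,-1.7,-6.2),(66,-5.5,-6),(72,-8,-4.5),(78,-12,-3.5),(84,-17,-2),(87,-22,-1),(90,-28,0)])
th=np.r_[-.7,np.arange(3,91,3.)];u=np.interp(th,W[:,0],W[:,1]);v=np.interp(th,W[:,0],W[:,2])
th=np.r_[th,[90]*5];u=np.r_[u,-41,-54,-67,-80,-95];v=np.r_[v,[0]*5]
def tcp(u,v,t): return O+R(a)@(np.array([u,v])+120*np.array([np.cos(np.radians(180-t)),np.sin(np.radians(180-t))]))
P=np.array([tcp(*q) for q in zip(u,v,th)])
f=[np.array([np.interp(x,range(len(th)),k) for x in np.arange(0,len(th)-1,.25)]) for k in(u,v,th)]
print("minclear",min(clear(*q) for q in zip(*f)),P[0],P[-1])
for i in range(0,len(th)-1,5):
    d=(P[i+1:i+6]-P[i])/250;r=-(th[i+1:i+6]-th[i])/90
    print([[round(x,3),round(y,3),0] for x,y in d.tolist()],[[0,0,round(x,3)] for x in r.tolist()])
E
python3 rows.py
```

```text
minclear 4.305224123768355 [460.39388084 -91.80253758] [580.27646595 -88.57776181]
[[0.02, -0.002, 0], [0.041, -0.0, 0], [0.062, 0.0, 0], [0.083, -0.001, 0], [0.107, 0.0, 0]] [[0, 0, -0.041], [0, 0, -0.074], [0, 0, -0.108], [0, 0, -0.141], [0, 0, -0.174]]
[[0.023, -0.0, 0], [0.044, -0.003, 0], [0.065, -0.007, 0], [0.087, -0.009, 0], [0.109, -0.012, 0]] [[0, 0, -0.033], [0, 0, -0.067], [0, 0, -0.1], [0, 0, -0.133], [0, 0, -0.167]]
[[0.02, -0.007, 0], [0.04, -0.015, 0], [0.059, -0.024, 0], [0.078, -0.034, 0], [0.096, -0.045, 0]] [[0, 0, -0.033], [0, 0, -0.067], [0, 0, -0.1], [0, 0, -0.133], [0, 0, -0.167]]
[[0.019, -0.011, 0], [0.038, -0.023, 0], [0.057, -0.036, 0], [0.074, -0.049, 0], [0.089, -0.065, 0]] [[0, 0, -0.033], [0, 0, -0.067], [0, 0, -0.1], [0, 0, -0.133], [0, 0, -0.167]]
[[0.014, -0.016, 0], [0.026, -0.033, 0], [0.04, -0.05, 0], [0.053, -0.068, 0], [0.063, -0.083, 0]] [[0, 0, -0.033], [0, 0, -0.067], [0, 0, -0.1], [0, 0, -0.133], [0, 0, -0.167]]
[[0.009, -0.016, 0], [0.018, -0.03, 0], [0.025, -0.044, 0], [0.032, -0.049, 0], [0.036, -0.05, 0]] [[0, 0, -0.033], [0, 0, -0.067], [0, 0, -0.1], [0, 0, -0.133], [0, 0, -0.167]]
[[-0.004, 0.052, 0], [-0.008, 0.104, 0], [-0.012, 0.156, 0], [-0.016, 0.207, 0], [-0.021, 0.267, 0]] [[0, 0, -0.0], [0, 0, -0.0], [0, 0, -0.0], [0, 0, -0.0], [0, 0, -0.0]]
```

Emit:
{"fn": "arm_command", "kwargs": {"delta_pos": [[0,0,0.005],[0,0,0.01],[0,0,0.015],[0,0,0.02],[0,0,0.02]], "delta_rot": [[0,0,0],[0,0,0],[0,0,0],[0,0,0],[0,0,0]], "claw": [1,1,1,1,1]}}

```text
t: 7.48
eef_pos: [460.3, -91.7, -6.8]
tcp_rot: [3.142, -0.0, 1.661]
ft_force: [0.1, 0.6, -1.8]
opening: 0.103
grip_force: 30.0
```

Emit:
{"fn": "arm_command", "kwargs": {"delta_pos": [[0.02,-0.002,0],[0.041,0,0],[0.062,0,0],[0.083,-0.001,0],[0.107,0,0]], "delta_rot": [[0,0,-0.041],[0,0,-0.074],[0,0,-0.108],[0,0,-0.141],[0,0,-0.174]], "claw": [1,1,1,1,1]}}

```text
t: 7.9
eef_pos: [487.1, -91.7, -7.0]
tcp_rot: [-3.141, -0.0, 1.385]
ft_force: [-0.8, -0.1, -2.2]
opening: 0.102
grip_force: 30.0
```

Emit:
{"fn": "arm_command", "kwargs": {"delta_pos": [[0.023,0,0],[0.044,-0.003,0],[0.065,-0.007,0],[0.087,-0.009,0],[0.109,-0.012,0]], "delta_rot": [[0,0,-0.033],[0,0,-0.067],[0,0,-0.1],[0,0,-0.133],[0,0,-0.167]], "claw": [1,1,1,1,1]}}

```text
t: 8.32
eef_pos: [514.4, -94.7, -7.1]
tcp_rot: [-3.141, 0.0, 1.123]
ft_force: [0.2, -0.1, -1.9]
opening: 0.104
grip_force: 30.0
```

Forces are free. Continue.

Emit:
{"fn": "arm_command", "kwargs": {"delta_pos": [[0.02,-0.007,0],[0.04,-0.015,0],[0.059,-0.024,0],[0.078,-0.034,0],[0.096,-0.045,0]], "delta_rot": [[0,0,-0.033],[0,0,-0.067],[0,0,-0.1],[0,0,-0.133],[0,0,-0.167]], "claw": [1,1,1,1,1]}}

```text
t: 8.73
eef_pos: [538.5, -106.0, -7.1]
tcp_rot: [-3.142, 0.0, 0.861]
ft_force: [-0.1, -0.2, -2.1]
opening: 0.103
grip_force: 30.0
```

Emit:
{"fn": "arm_command", "kwargs": {"delta_pos": [[0.019,-0.011,0],[0.038,-0.023,0],[0.057,-0.036,0],[0.074,-0.049,0],[0.089,-0.065,0]], "delta_rot": [[0,0,-0.033],[0,0,-0.067],[0,0,-0.1],[0,0,-0.133],[0,0,-0.167]], "claw": [1,1,1,1,1]}}

```text
t: 9.15
eef_pos: [560.7, -122.3, -7.1]
tcp_rot: [-3.142, 0.0, 0.599]
ft_force: [-0.7, 0.9, -2.1]
opening: 0.101
grip_force: 30.0
```

Emit:
{"fn": "arm_command", "kwargs": {"delta_pos": [[0.014,-0.016,0],[0.026,-0.033,0],[0.04,-0.05,0],[0.053,-0.068,0],[0.063,-0.083,0]], "delta_rot": [[0,0,-0.033],[0,0,-0.067],[0,0,-0.1],[0,0,-0.133],[0,0,-0.167]], "claw": [1,1,1,1,1]}}

```text
t: 9.57
eef_pos: [576.5, -143.2, -7.1]
tcp_rot: [3.142, 0.0, 0.336]
ft_force: [-0.3, 0.0, -1.0]
opening: 0.099
grip_force: 30.0
```

Emit:
{"fn": "arm_command", "kwargs": {"delta_pos": [[0.009,-0.016,0],[0.018,-0.03,0],[0.025,-0.044,0],[0.032,-0.049,0],[0.036,-0.05,0]], "delta_rot": [[0,0,-0.033],[0,0,-0.067],[0,0,-0.1],[0,0,-0.133],[0,0,-0.167]], "claw": [1,1,1,1,1]}}

```text
t: 9.98
eef_pos: [585.4, -155.8, -7.2]
tcp_rot: [3.142, 0.0, 0.074]
ft_force: [0.1, 0.4, -2.2]
opening: 0.1
grip_force: 30.0
```

Emit:
{"fn": "arm_command", "kwargs": {"delta_pos": [[-0.004,0.052,0],[-0.008,0.104,0],[-0.012,0.156,0],[-0.016,0.207,0],[-0.021,0.267,0]], "delta_rot": [[0,0,0],[0,0,0],[0,0,0],[0,0,0],[0,0,0]], "claw": [1,1,1,1,1]}}

```text
t: 10.4
eef_pos: [579.8, -87.1, -6.9]
tcp_rot: [3.141, -0.0, 0.078]
ft_force: [0.4, -0.9, -2.1]
opening: 0.106
grip_force: 30.0
```

Emit:
{"fn": "arm_command", "kwargs": {"delta_pos": [[0,0.02,0.04],[-0.03,0.04,0.08],[-0.06,0.07,0.12],[-0.09,0.1,0.16],[-0.12,0.12,0.2]], "delta_rot": [[0,0,0],[0,0,0],[0,0,0],[0,0,0],[0,0,0]], "claw": [1,1,1,1,1]}}

```text
t: 10.82
eef_pos: [549.1, -58.0, 44.5]
tcp_rot: [3.141, -0.001, 0.076]
ft_force: [-0.6, 0.5, -1.6]
opening: 0.103
grip_force: 30.0
```

Emit:
{"fn": "arm_command", "kwargs": {"delta_pos": [[-0.007,0.032,0],[-0.015,0.064,0],[-0.022,0.096,0],[-0.03,0.128,0],[-0.037,0.161,0]], "delta_rot": [[0,0,0.055],[0,0,0.11],[0,0,0.166],[0,0,0.222],[0,0,0.277]], "claw": [1,1,1,1,1]}}

```text
t: 11.23
eef_pos: [540.2, -18.1, 44.1]
tcp_rot: [3.141, -0.001, 0.515]
ft_force: [-0.6, 0.7, -1.2]
opening: 0.105
grip_force: 30.0
```

Emit:
{"fn": "arm_command", "kwargs": {"delta_pos": [[-0.007,0.032,0],[-0.015,0.064,0],[-0.022,0.096,0],[-0.03,0.128,0],[-0.037,0.161,0]], "delta_rot": [[0,0,0.055],[0,0,0.11],[0,0,0.166],[0,0,0.222],[0,0,0.277]], "claw": [1,1,1,1,1]}}

```text
t: 11.65
eef_pos: [530.9, 22.1, 44.0]
tcp_rot: [3.141, -0.0, 0.951]
ft_force: [-0.2, -0.1, -2.9]
opening: 0.104
grip_force: 30.0
```

Emit:
{"fn": "arm_command", "kwargs": {"delta_pos": [[-0.007,0.032,0],[-0.015,0.064,0],[-0.022,0.096,0],[-0.03,0.128,0],[-0.037,0.161,0]], "delta_rot": [[0,0,0.055],[0,0,0.11],[0,0,0.166],[0,0,0.222],[0,0,0.277]], "claw": [1,1,1,1,1]}}

```text
t: 12.07
eef_pos: [521.7, 62.3, 44.0]
tcp_rot: [3.141, -0.0, 1.386]
ft_force: [0.7, -0.1, -1.2]
opening: 0.106
grip_force: 30.0
```

Emit:
{"fn": "arm_command", "kwargs": {"delta_pos": [[0,0,-0.06],[0,0,-0.12],[0,0,-0.18],[0,0,-0.24],[0,0,-0.25]], "delta_rot": [[0,0,0],[0,0,0],[0,0,0],[0,0,0],[0,0,0]], "claw": [1,1,1,1,1]}}

```text
t: 12.48
eef_pos: [521.0, 61.9, -20.4]
tcp_rot: [-3.139, 0.0, 1.381]
ft_force: [-0.3, 0.2, -2.7]
opening: 0.103
grip_force: 30.0
```

Emit:
{"fn": "arm_command", "kwargs": {"delta_pos": [[0,0,-0.005],[0,0,-0.009],[0,0,-0.013],[0,0,-0.016],[0,0,-0.016]], "delta_rot": [[0,0,0],[0,0,0],[0,0,0],[0,0,0],[0,0,0]], "claw": [1,1,1,1,1]}}

```text
t: 12.9
eef_pos: [522.5, 62.0, -22.9]
tcp_rot: [3.141, -0.0, 1.382]
ft_force: [-0.6, 0.3, -1.6]
opening: 0.103
grip_force: 30.0
```

Emit:
{"fn": "arm_command", "kwargs": {"delta_pos": [[0,0,0],[0,0,0],[0,0,0],[0,0,0],[0,0,0]], "delta_rot": [[0,0,0],[0,0,0],[0,0,0],[0,0,0],[0,0,0]], "claw": [1,1,1,1,1]}}

```text
t: 13.32
eef_pos: [522.4, 62.0, -23.4]
tcp_rot: [3.141, -0.0, 1.382]
ft_force: [-0.4, 0.7, -0.6]
opening: 0.101
grip_force: 30.0
```

Emit:
{"fn": "arm_command", "kwargs": {"delta_pos": [[0,0,-0.002],[0,0,-0.003],[0,0,-0.003],[0,0,-0.003],[0,0,-0.003]], "delta_rot": [[0,0,0],[0,0,0],[0,0,0],[0,0,0],[0,0,0]], "claw": [1,1,1,1,1]}}

```text
t: 13.73
eef_pos: [522.4, 62.1, -23.7]
tcp_rot: [3.141, -0.0, 1.382]
ft_force: [-2.3, 0.6, 6.7]
opening: 0.104
grip_force: 30.0
```

Emit:
{"fn": "arm_command", "kwargs": {"delta_pos": [[0,0,0],[0,0,0],[0,0,0],[0,0,0],[0,0,0]], "delta_rot": [[0,0,0],[0,0,0],[0,0,0],[0,0,0],[0,0,0]], "claw": [0.8,0.75,0.65,0.55,0.5]}}

```text
t: 14.15
eef_pos: [522.3, 62.0, -24.3]
tcp_rot: [3.142, 0.0, 1.382]
ft_force: [-0.6, -0.7, -0.5]
opening: 0.396
grip_force: 0.0
```

Emit:
{"fn": "arm_command", "kwargs": {"delta_pos": [[0,0,0.03],[0,0,0.08],[0,0,0.16],[0,0,0.24],[0,0,0.32]], "delta_rot": [[0,0,0],[0,0,0],[0,0,0],[0,0,0],[0,0,0]], "claw": [0.5,0.5,0.5,0.5,0.5]}}

```text
t: 14.57
eef_pos: [522.1, 62.1, 57.1]
tcp_rot: [-3.141, 0.0, 1.382]
ft_force: [-0.8, 0.5, -0.3]
opening: 0.502
grip_force: 0.0
```

Emit:
{"fn": "arm_command", "kwargs": {"delta_pos": [[-0.016,-0.048,0],[-0.032,-0.096,0],[-0.048,-0.144,0],[-0.064,-0.192,0],[-0.08,-0.24,0]], "delta_rot": [[0,0,0.066],[0,0,0.133],[0,0,0.2],[0,0,0.266],[0,0,0.333]], "claw": [0.5,0.5,0.5,0.5,0.5]}}

```text
t: 14.98
eef_pos: [502.1, 1.5, 56.4]
tcp_rot: [3.141, 0.0, 1.91]
ft_force: [-0.7, 0.2, -0.5]
opening: 0.5
grip_force: 0.0
```

Emit:
{"fn": "arm_command", "kwargs": {"delta_pos": [[0,-0.056,0],[0,-0.112,0],[0,-0.168,0],[0,-0.224,0],[0,-0.28,0]], "delta_rot": [[0,0,0.066],[0,0,0.133],[0,0,0.2],[0,0,0.266],[0,0,0.333]], "claw": [0.5,0.5,0.5,0.5,0.5]}}

```text
t: 15.4
eef_pos: [502.3, -68.6, 56.4]
tcp_rot: [3.141, 0.0, 2.433]
ft_force: [-0.4, -0.1, -0.1]
opening: 0.5
grip_force: 0.0
```

Emit:
{"fn": "arm_command", "kwargs": {"delta_pos": [[0.04,0,0],[0.09,0,0],[0.14,0,0],[0.19,0,0],[0.233,0,0]], "delta_rot": [[0,0,0.066],[0,0,0.133],[0,0,0.2],[0,0,0.266],[0,0,0.334]], "claw": [0.5,0.5,0.5,0.5,0.5]}}

```text
t: 15.82
eef_pos: [561.3, -68.0, 56.4]
tcp_rot: [3.142, 0.0, 2.958]
ft_force: [-0.7, 0.4, -0.1]
opening: 0.497
grip_force: 0.0
```

Run:
```python
from h import *
s=read_camera("scene").copy();t=read_camera("top").copy();print(state()["eef_pos"],state()["joints"])
O=np.array([499.8,-55.9]);x=np.array([np.cos(1.382),np.sin(1.382)]);y=np.array([-x[1],x[0]])
C=[(165,5),(165,-5),(19,-5),(5,-19),(5,-75),(-5,-75),(-5,-14),(14,5)]
def dr(n,im,off,k):
    im=np.ascontiguousarray(im)
    for z in(30,):
        for c in C:
            q=((proj(n,[*(O+c[0]*x+c[1]*y),z])-off)*k).astype(int);cv2.circle(im,tuple(int(i) for i in q),2,(255,0,0),-1)
    return im
k=4;a=dr("scene",cv2.resize(s[155:255,220:325],None,fx=k,fy=k),(220,155),k);b=dr("top",cv2.resize(t[150:250,195:290],None,fx=k,fy=k),(195,150),k)
cv2.imwrite("pics/g.png",np.hstack([a,b])[:,:,::-1])
cv2.imwrite("pics/g_s.png",s[:,:,::-1]);cv2.imwrite("pics/g_t.png",t[:,:,::-1])
```

```text
[561.69557796 -68.04101153  56.20888602] [-2.37337371e-01  5.55719027e-01  1.82557335e+00  1.38422580e-04
  7.59100064e-01 -1.62137538e+00]
```

View pics/g.png

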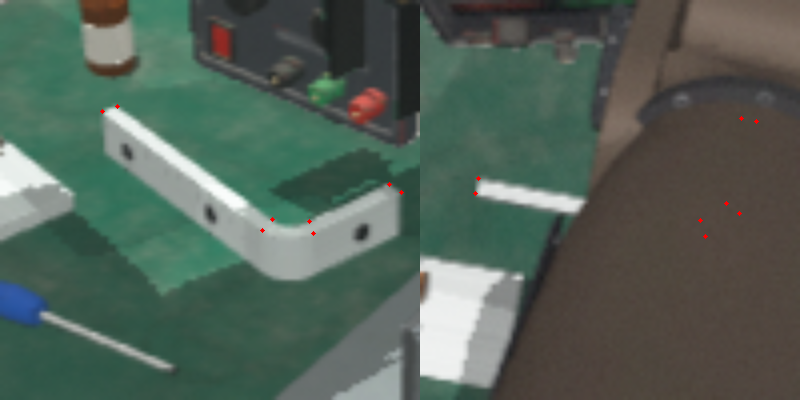

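The bracket stands free on the bench exactly as predicted: scene crop outline dots sit on its top edges, drilled leg end at (395,190). I'll descend on the drilled end and grip.

Emit:
{"fn": "arm_command", "kwargs": {"delta_pos": [[0,0,-0.08],[0,0,-0.16],[0,0,-0.24],[0,0,-0.32],[0,0,-0.34]], "delta_rot": [[0,0,0],[0,0,0],[0,0,0],[0,0,0],[0,0,0]], "claw": [0.5,0.5,0.5,0.5,0.5]}}

```text
t: 16.33
eef_pos: [558.6, -67.6, -31.3]
tcp_rot: [3.141, -0.004, 2.949]
ft_force: [0.4, 0.6, -0.2]
opening: 0.503
grip_force: 0.0
```

Emit:
{"fn": "arm_command", "kwargs": {"delta_pos": [[0,0,0],[0,0,0],[0,0,0],[0,0,0],[0,0,0]], "delta_rot": [[0,0,0],[0,0,0],[0,0,0],[0,0,0],[0,0,0]], "claw": [0.6,0.7,0.78,0.83,0.86]}}

```text
t: 16.75
eef_pos: [561.0, -68.1, -28.2]
tcp_rot: [3.142, 0.001, 2.952]
ft_force: [-0.5, 0.2, -0.7]
opening: 0.208
grip_force: 0.0
```

Emit:
{"fn": "arm_command", "kwargs": {"delta_pos": [[0,0,0],[0,0,0],[0,0,0],[0,0,0],[0,0,0]], "delta_rot": [[0,0,0],[0,0,0],[0,0,0],[0,0,0],[0,0,0]], "claw": [0.9,0.95,1,1,1]}}

```text
t: 17.17
eef_pos: [560.7, -68.0, -28.7]
tcp_rot: [3.141, 0.001, 2.952]
ft_force: [-0.2, 0.8, 6.5]
opening: 0.107
grip_force: 30.0
```

Emit:
{"fn": "arm_command", "kwargs": {"delta_pos": [[0,0,0],[0,0,0],[0,0,0],[0,0,0],[0,0,0]], "delta_rot": [[0,0,0],[0,0,0],[0,0,0],[0,0,0],[0,0,0]], "claw": [1,1,1,1,1]}}

```text
t: 17.58
eef_pos: [560.7, -67.9, -28.7]
tcp_rot: [3.141, 0.001, 2.952]
ft_force: [-0.8, 0.9, 6.1]
opening: 0.106
grip_force: 30.0
```

Emit:
{"fn": "arm_command", "kwargs": {"delta_pos": [[0,0,0.04],[0,0,0.09],[0,0,0.14],[0,0,0.2],[0,0,0.24]], "delta_rot": [[0,0,0],[0,0,0],[0,0,0],[0,0,0],[0,0,0]], "claw": [1,1,1,1,1]}}

```text
t: 18.0
eef_pos: [560.8, -68.0, 32.3]
tcp_rot: [-3.142, 0.001, 2.953]
ft_force: [-0.6, -0.4, -2.8]
opening: 0.103
grip_force: 30.0
```

Emit:
{"fn": "arm_command", "kwargs": {"delta_pos": [[-0.045,0.137,0],[-0.09,0.274,0],[-0.135,0.411,0],[-0.18,0.548,0],[-0.225,0.685,0]], "delta_rot": [[0,0,0],[0,0,0],[0,0,0],[0,0,0],[0,0,0]], "claw": [1,1,1,1,1]}}

```text
t: 18.42
eef_pos: [503.5, 104.6, 31.2]
tcp_rot: [3.142, 0.0, 2.952]
ft_force: [0.9, 0.4, -0.9]
opening: 0.104
grip_force: 30.0
```

Emit:
{"fn": "arm_command", "kwargs": {"delta_pos": [[0,0,0],[0,0,0],[0,0,0],[0,0,0],[0,0,0]], "delta_rot": [[0,0,0],[0,0,0],[0,0,0],[0,0,0],[0,0,0]], "claw": [1,1,1,1,1]}}

```text
t: 18.83
eef_pos: [504.7, 102.3, 30.8]
tcp_rot: [3.142, 0.0, 2.951]
ft_force: [0.0, -0.1, -1.4]
opening: 0.098
grip_force: 30.0
```

Run:
```python
from h import *
s=read_camera("scene").copy();t=read_camera("top").copy();print(state()["eef_pos"],state()["tcp_rot"])
cv2.imwrite("pics/h_s.png",s[:,:,::-1]);cv2.imwrite("pics/h_t.png",t[:,:,::-1])
O=np.array([443.6,115.3]);a=np.radians(79.2);x=np.array([np.cos(a),np.sin(a)]);y=np.array([-x[1],x[0]])
C=[(165,5),(165,-5),(19,-5),(5,-19),(5,-75),(-5,-75),(-5,-14),(14,5)]
def dr(n,im,off,k):
    for z,col in((90,(255,0,0)),(60,(255,0,255))):
        for c in C:
            q=((proj(n,[*(O+c[0]*x+c[1]*y),z])-off)*k).astype(int);cv2.circle(im,tuple(int(i) for i in q),1,col,-1)
    return im
k=5;f=lambda i:cv2.resize(i,None,fx=k,fy=k,interpolation=cv2.INTER_CUBIC)
a=dr("scene",f(s[120:240,160:240]),(160,120),k);b=dr("top",f(t[155:275,135:215]),(135,155),k)
cv2.imwrite("pics/h.png",np.hstack([a,b])[:,:,::-1])
```

```text
[504.59725996 102.40275982  30.77418278] [3.14152274e+00 1.23489950e-05 2.95105329e+00]
```

View pics/h.png

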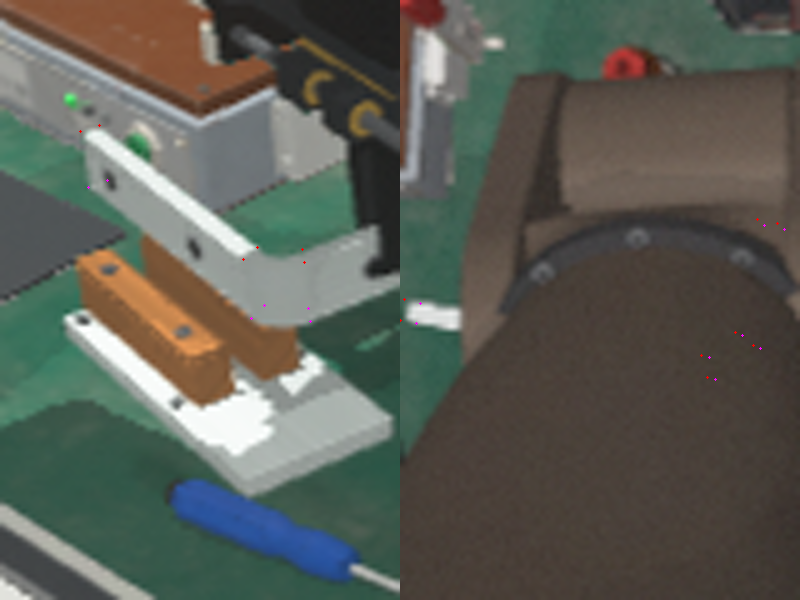

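Run:
```python
from h import *
t=cv2.imread("pics/h_t.png");g=cv2.cvtColor(t,cv2.COLOR_BGR2GRAY).astype(float);hs=cv2.cvtColor(t,cv2.COLOR_BGR2HSV)
a=np.radians(79.24);x=np.array([np.cos(a),np.sin(a)]);y=np.array([-x[1],x[0]]);B=np.array([458.5,193.9])
for c in range(135,150):
    col=g[210:226,c];w=np.clip(col-110,0,None)
    if w.sum()<50: print(c,"-");continue
    r=210+(w*np.arange(16)).sum()/w.sum();p=plane("top",(c,r),90)[:2]-B
    print(c,round(r,2),col.astype(int).tolist(),"block xy",(p@x).round(1),(p@y).round(1))
# scene: upper long edge of bracket leg top face, as line
s=cv2.imread("pics/h_s.png");h=cv2.cvtColor(s,cv2.COLOR_BGR2HSV);m=((h[...,2]>222)&(h[...,1]<25))
for c in range(178,210,3):
    r=np.nonzero(m[140:180,c])[0]+140
    if len(r): print(c,r.min(),r.max(),[(round((plane("scene",(c,q),90)[:2]-B)@y,1)) for q in(r.min()-.5,r.max()+.5)])
```

```text
135 -
136 217.15 [89, 89, 91, 87, 92, 110, 145, 156, 165, 100, 85, 87, 87, 84, 84, 85] block xy 83.8 0.0
137 216.99 [88, 89, 89, 87, 93, 144, 204, 213, 215, 137, 85, 85, 84, 86, 84, 84] block xy 81.5 -0.8
138 217.08 [86, 88, 88, 85, 91, 151, 223, 220, 215, 172, 85, 84, 86, 87, 85, 83] block xy 79.1 -1.0
139 217.21 [86, 82, 85, 83, 85, 147, 226, 220, 219, 198, 85, 82, 83, 83, 84, 82] block xy 76.7 -1.1
140 217.26 [82, 84, 85, 85, 84, 146, 226, 221, 222, 211, 91, 82, 82, 82, 83, 82] block xy 74.3 -1.4
141 217.41 [84, 83, 84, 84, 83, 128, 207, 221, 221, 211, 99, 81, 79, 82, 83, 81] block xy 71.8 -1.5
142 217.82 [81, 82, 83, 83, 83, 100, 164, 220, 220, 211, 133, 81, 78, 80, 81, 79] block xy 69.3 -1.0
143 218.08 [82, 84, 82, 84, 83, 91, 150, 221, 221, 215, 169, 81, 80, 77, 81, 83] block xy 66.8 -0.8
144 218.23 [85, 81, 84, 83, 87, 86, 145, 225, 221, 220, 200, 84, 81, 82, 77, 80] block xy 64.3 -0.9
145 218.27 [82, 83, 82, 83, 83, 83, 148, 227, 222, 225, 216, 85, 79, 75, 78, 79] block xy 61.9 -1.3
146 218.27 [80, 77, 82, 81, 83, 79, 129, 203, 197, 197, 181, 85, 77, 74, 77, 80] block xy 59.6 -1.7
147 218.37 [82, 81, 86, 88, 87, 86, 102, 128, 131, 128, 123, 96, 88, 88, 83, 86] block xy 57.2 -1.9
148 -
149 -
178 146 147 [np.float64(-0.7), np.float64(4.1)]
181 147 150 [np.float64(-3.8), np.float64(5.6)]
184 149 152 [np.float64(-4.5), np.float64(4.8)]
187 152 154 [np.float64(-2.9), np.float64(4.1)]
190 154 157 [np.float64(-3.6), np.float64(5.6)]
193 156 159 [np.float64(-4.3), np.float64(4.8)]
196 159 161 [np.float64(-2.7), np.float64(4.0)]
199 161 164 [np.float64(-3.4), np.float64(5.5)]
202 163 166 [np.float64(-4.1), np.float64(4.8)]
205 166 169 [np.float64(-2.6), np.float64(6.2)]
208 168 170 [np.float64(-3.3), np.float64(3.3)]
```

Emit:
{"fn": "arm_command", "kwargs": {"delta_pos": [[0,0,-0.03],[0,0,-0.055],[0,0,-0.075],[0,0,-0.09],[0,0,-0.1]], "delta_rot": [[0,0,0],[0,0,0],[0,0,0],[0,0,0],[0,0,0]], "claw": [1,1,1,1,1]}}

```text
t: 19.35
eef_pos: [504.0, 103.2, 5.0]
tcp_rot: [-3.141, -0.001, 2.953]
ft_force: [0.5, -0.3, -2.4]
opening: 0.103
grip_force: 30.0
```

Emit:
{"fn": "arm_command", "kwargs": {"delta_pos": [[0,0,-0.006],[0,0,-0.012],[0,0,-0.018],[0,0,-0.024],[0,0,-0.028]], "delta_rot": [[0,0,0],[0,0,0],[0,0,0],[0,0,0],[0,0,0]], "claw": [1,1,1,1,1]}}

```text
t: 19.77
eef_pos: [504.3, 103.3, -1.2]
tcp_rot: [3.141, 0.0, 2.953]
ft_force: [0.7, -0.2, -1.6]
opening: 0.101
grip_force: 30.0
```

Bottom is at about 28 mm, in the slot with no contact force. Continue to about 13.5.

Emit:
{"fn": "arm_command", "kwargs": {"delta_pos": [[0,0,-0.012],[0,0,-0.024],[0,0,-0.036],[0,0,-0.048],[0,0,-0.056]], "delta_rot": [[0,0,0],[0,0,0],[0,0,0],[0,0,0],[0,0,0]], "claw": [1,1,1,1,1]}}

```text
t: 20.18
eef_pos: [504.2, 103.3, -15.6]
tcp_rot: [-3.142, -0.0, 2.953]
ft_force: [0.3, 0.4, -2.3]
opening: 0.106
grip_force: 30.0
```

Emit:
{"fn": "arm_command", "kwargs": {"delta_pos": [[0,0,-0.002],[0,0,-0.004],[0,0,-0.005],[0,0,-0.005],[0,0,-0.005]], "delta_rot": [[0,0,0],[0,0,0],[0,0,0],[0,0,0],[0,0,0]], "claw": [1,1,1,1,1]}}

```text
t: 20.6
eef_pos: [504.3, 103.3, -16.3]
tcp_rot: [3.141, 0.0, 2.953]
ft_force: [0.1, -0.9, -1.5]
opening: 0.106
grip_force: 30.0
```

Emit:
{"fn": "arm_command", "kwargs": {"delta_pos": [[0,0,-0.002],[0,0,-0.003],[0,0,-0.004],[0,0,-0.004],[0,0,-0.004]], "delta_rot": [[0,0,0],[0,0,0],[0,0,0],[0,0,0],[0,0,0]], "claw": [1,1,1,1,1]}}

```text
t: 21.02
eef_pos: [504.5, 103.3, -16.8]
tcp_rot: [3.141, 0.001, 2.953]
ft_force: [-0.3, -0.9, 6.9]
opening: 0.102
grip_force: 30.0
```

Contact at exactly floor height. Release and retreat.

Emit:
{"fn": "arm_command", "kwargs": {"delta_pos": [[0,0,0],[0,0,0],[0,0,0],[0,0,0],[0,0,0]], "delta_rot": [[0,0,0],[0,0,0],[0,0,0],[0,0,0],[0,0,0]], "claw": [0.85,0.8,0.7,0.6,0.6]}}

```text
t: 21.43
eef_pos: [504.3, 103.3, -17.5]
tcp_rot: [3.142, -0.0, 2.953]
ft_force: [0.3, -0.3, -0.2]
opening: 0.351
grip_force: 0.0
```

Emit:
{"fn": "arm_command", "kwargs": {"delta_pos": [[0,0,0.02],[0,0,0.08],[0,0,0.2],[0,0,0.35],[0,0,0.5]], "delta_rot": [[0,0,0],[0,0,0],[0,0,0],[0,0,0],[0,0,0]], "claw": [0.6,0.6,0.6,0.6,0.6]}}

```text
t: 21.85
eef_pos: [503.6, 103.2, 109.0]
tcp_rot: [-3.141, -0.002, 2.952]
ft_force: [0.9, 0.3, -0.5]
opening: 0.402
grip_force: 0.0
```

Emit:
{"fn": "arm_command", "kwargs": {"delta_pos": [[0,-0.12,0.05],[0,-0.25,0.1],[0,-0.4,0.1],[0,-0.55,0.1],[0,-0.7,0.1]], "delta_rot": [[0,0,0],[0,0,0],[0,0,0],[0,0,0],[0,0,0]], "claw": [0.6,0.6,0.6,0.6,0.6]}}

```text
t: 22.27
eef_pos: [504.0, -73.2, 133.4]
tcp_rot: [3.142, 0.001, 2.953]
ft_force: [0.7, 0.1, -1.0]
opening: 0.399
grip_force: 0.0
```

Run:
```python
from h import *
s=read_camera("scene");t=read_camera("top");print(state()["t"],state()["eef_pos"])
k=5;f=lambda i:cv2.resize(i,None,fx=k,fy=k,interpolation=cv2.INTER_CUBIC)
cv2.imwrite("pics/i.png",np.hstack([f(s[130:240,160:240]),f(t[165:275,145:225])])[:,:,::-1])
# numeric: changes vs the first pictures (screwdriver, bottles)
for n,im in(("scene",s),("top",t)):
    o=cv2.imread(f"pics/{n}0.png")[:,:,::-1]; 
    def cen(i,m): y,x=np.nonzero(m(i.astype(int)));return len(x),x.mean().round(1),y.mean().round(1)
    for nm,box,m in(("blue",(205,300,185,265),lambda i:(i[...,2]>120)&(i[...,0]<80)&(i[...,1]<110)),):
        y0,y1,x0,x1=box;print(n,nm,cen(o[y0:y1,x0:x1],m),cen(im[y0:y1,x0:x1],m))
g=cv2.cvtColor(t,cv2.COLOR_RGB2HSV);m=(g[...,2]>190)&(g[...,1]<40)
a=np.radians(79.24);x=np.array([np.cos(a),np.sin(a)]);y=np.array([-x[1],x[0]]);B=np.array([458.5,193.9])
for lx,ly in((85,0),(-80,0),(-80,-75),(0,0)): print((lx,ly),[proj(n,[*(B+lx*x+ly*y),42]).round(1).tolist() for n in("scene","top")])
```

```text
22.3667 [504.39125832 -75.89383028 133.01738895]
scene blue (155, np.float64(26.1), np.float64(21.7)) (247, np.float64(24.9), np.float64(19.9))
top blue (209, np.float64(41.7), np.float64(49.7)) (7, np.float64(41.6), np.float64(47.6))
(85, 0) [[180.6, 163.3], [140.6, 218.2]]
(-80, 0) [[216.3, 192.4], [204.8, 230.2]]
(-80, -75) [[244.5, 181.0], [210.6, 201.2]]
(0, 0) [[198.2, 177.6], [173.7, 224.4]]
```

View pics/i.png

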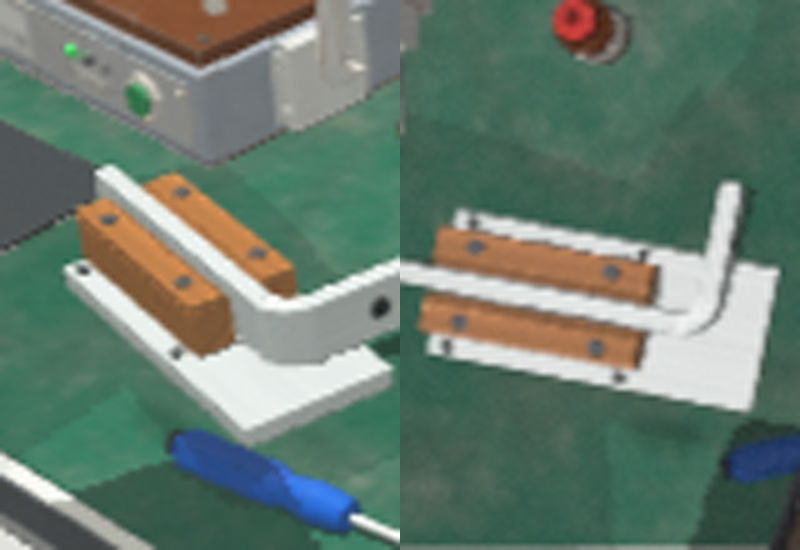

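The long leg lies fully down in the slot, about 2 mm above the cheek tops as it should be. The drilled leg stands midway on the ledge (top crop (725,260)), and the screwdriver and bottle look undisturbed. Handing in.

```bash
python3 -c "
from cell import *
print(job_done())"
```

```text
the job is handed in; nothing more can be done
None
```

The bracket was threaded out, stood on the bench and released, then re-gripped by the drilled end and loaded in the deburring block; it was handed in at about 22 s, with no judging result returned.

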